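# Centre a rolling vase on its carrier and set it on the kiln slab

### The job

Lift the wooden carrier by its arched handle and, before bringing it to the raised kiln slab, tilt it gently so that the loose reel-shaped vase rolls from one end to the middle of the carrier and stays there for a good second. Then carry it over the slab, hold it clear above the slab for at least three seconds with the vase settled in the middle, and lower it gently so that the carrier stands centred and square on the slab with the vase at rest in its middle; then let go. The glaze is wet and would stick in the firing, so the vase must never touch an end wall or the gripper, and the jar, bowl, mug, plaster disc and rolling pin stay where they are.

Things in the scene. Friction and masses are not known exactly. Their poses are not given: they have to be found in the camera images.
- carrier: Wooden ware carrier, about 0.5 kg: flat tray 150 mm (its x) by 270 mm (its y), floor 8 mm thick, arched handle over the middle. Origin: centre of its underside, z up. End walls at y = +-127 to 135 mm, 30 mm high over the underside; side walls at x = +-67 to 75 mm, 22 mm high. Handle posts at x = +-75 to 85 mm, 30 mm wide in y about y = 0, 132 mm high.
- carrier_grip (a point): Centre of the carrier's handle bar, 119 mm above the carrier's underside; axes as the carrier's. The bar runs along x, 150 mm free between the posts, 20 mm thick in y (the grasp width), 26 mm high. Grip it from above, fingers on its two y faces. The vase passes 48 mm below it. In the grip the carrier sags by 0.01 to 0.02 rad towards the end where the vase lies.
- carrier_mid (a point): Middle of the carrier's flat floor (top face, 8 mm above the underside); axes as the carrier's. The vase is to rest at y = 0 here. Turning the carrier by a positive angle about its +x raises its +y end, and the vase rolls to -y, by about 6.7 m/s2 per rad; it starts to roll at about 0.004 rad. If the carrier accelerates along y, the vase lags by about 0.7 of that.
- vase: Loose terracotta vase like a cotton reel, white waist, about 0.25 kg, 100 mm long along its x, its rolling axis, which lies along the carrier's x. Rolls freely along the carrier's y on two end rims 50 mm in diameter. Origin on the axis at mid-length (25 mm above the floor); its y and z turn with it. Starts at rest 45 to 80 mm from the middle on the carrier's +y side; meets an end wall at 102 mm.
- slab_top (a point): Centre of the top face of the kiln slab, a fixed tan fireclay plate 200 mm (its x) by 300 mm (its y), 15 mm thick, standing on four props; its top is 60 mm above the table. z up. The carrier's long side belongs along the slab's long side, either way round.
- jar: Closed glass jar, 64 mm across, 85 mm high, far side of the table; leave alone. Origin under its centre.
- bowl: Terracotta bowl, 110 mm across, 50 mm high, far side of the table; leave alone. Origin under its centre.
- mug: White mug, 76 mm across, 85 mm high, far side of the table; leave alone. Origin under its centre.
- bat: Plaster disc, 180 mm across, 18 mm thick, far left on the table; leave alone. Origin under its centre.
- pin: Wooden rolling pin, 300 mm over its handles, 44 mm thick, lying on the right of the table, fixed there; leave alone. Origin under its middle.
- slab: The same fixed kiln slab with its four props. Origin on the table, under the centre of the slab; axes as slab_top.
Mind the look-alikes: they are no part of the job. Leave any turquoise or yellow look-alike of the vase alone.

How it is judged (in metres and radians):
On the way, in this order (a step that is already met when the one before it is completed fails the run):
1. The carrier is in the air, away from the slab, and the vase has been kept within 20 mm of its middle for 1 s (height (world z) of carrier above 0.02 m and horizontal distance between carrier and slab_top above 0.2 m and y of vase in the frame of carrier_mid between -0.02 and 0.02 m and z of vase in the frame of carrier_mid below 0.035 m), for 1 s.
2. The carrier is held clear above the slab and the vase has been kept within 20 mm of its middle for 3 s (horizontal distance between carrier and slab_top below 0.06 m and z of carrier in the frame of slab_top above 0.015 m and y of vase in the frame of carrier_mid between -0.02 and 0.02 m and z of vase in the frame of carrier_mid below 0.035 m), for 3 s.
At the end, for the whole second after the job is handed in: The carrier stands level on the slab, its centre within 25 mm of the slab's centre and its long side within 0.12 rad of the slab's, released; the vase lies on its floor within 25 mm of the middle, and both are at rest (horizontal distance between carrier and slab_top below 0.025 m and z of carrier in the frame of slab_top between -0.005 and 0.005 m and angle between the y axis of carrier and the y axis of slab_top, either way round below 0.12 rad and angle between carrier's own z axis and vertical below 0.05 rad and linear speed of each of carrier, vase below 0.02 m/s and y of vase in the frame of carrier_mid between -0.025 and 0.025 m and z of vase in the frame of carrier_mid below 0.035 m); the robot touches nothing.
It fails at once if the vase comes against an end wall of the carrier (99 mm from the middle) or leaves the carrier (y of vase in the frame of carrier_mid above 0.099 m or y of vase in the frame of carrier_mid below -0.099 m or z of vase in the frame of carrier_mid above 0.05 m).
It fails at once if the gripper or arm touches the vase (contact force between any of the arm, the fingers and vase above 0.3 N).
It fails at once if the carrier is slammed onto the slab (over 60 N) (contact force between carrier and slab above 60 N).
It fails at once if the carrier is tipped by more than 0.35 rad (angle between carrier's own z axis and vertical above 0.35 rad).
It fails at once if the jar, bowl, mug or plaster disc is moved by 30 mm, or the rolling pin is pushed (over 10 N) (distance of any of jar, bowl, mug, bat from where it was at the start of the episode above 0.03 m or contact force between any of the arm, carrier and pin above 10 N).
It also fails if it takes over 72 s, if anything falls off the work surface, if the arm or the gripper's body presses on something with over 40 N, if the wrist force passes 120 N, or if a joint passes its speed limit or range.

### The arm

A 6-joint arm with a two-finger parallel gripper is mounted at the origin on the work surface. World frame = base frame: x ahead of the robot, y to its left, z up, the work surface at z = 0. Lengths are in m, angles in degrees, forces in N, time in s.
With the tool pointing down it reaches from about 0.3 to 0.75 m from the base axis. Payload 8.5 kg.
Tool frame: the origin (TCP) lies between the finger pads; the fingertips stand 17 mm ahead of it and the grasp point (between the pads) lies 2 mm behind it; z points along the fingers, y is the direction in which the jaws open and shut (so a half turn about z gives the same grasp; the last joint's range is limited). The gripper opens to 85 mm and grips with 20 to 120 N. Pads are 22 mm wide; open, the fingers measure 114 mm over their backs; the gripper's body (76 mm by 85 mm) begins 54 mm behind the grasp point. The pads swing forward as they close: fully open they stand 13 mm farther back than shut.
Start: joints at [-12.336, 21.807, 74.336, -0, 83.858, -12.336], TCP at [0.55, 0, 0.248] pointing down, gripper open.
Joint ranges: [-178.18, 178.18], [-50.72, 133.34], [12.68, 142.11], [-81.47, 261.47], [9.98, 163.14], [-165.26, 165.26]. Speed limits (degrees/s): [136.94, 136.94, 180, 180, 180, 180].

### API

Orientations are given as a 3x3 rotation matrix whose columns are the frame's x, y, z axes.
In Python, from rig import readout, eyes, env gives the robot as it stands.
- The arm moves only by the tool arm_command, never from a script. Its argument "rows" is text: rows parted by semicolons, each of 7 numbers parted by spaces: the closure, from 0 (fully open) to 1 (shut), then the shift along the tool's x, y, z in mm, then the turn, a rotation vector about the tool's x, y, z in degrees. In form: grip dx dy dz rx ry rz; .... A call has 1 to 5 rows; each row shifts and turns the commanded pose from where the row before left it, along the tool's axes as they then stand; what a row does not reach is not made up. A row lasts 1/12 s, in which the tool goes at most 41.7 mm and 7.16 degrees, less where a joint would pass 70% of its speed; a pose out of reach is approached as far as the arm can. A call with a gripper value outside its range is refused whole. The fingers move at their own pace and stop on an object; "squeeze" is the grip in N (left out, the last holds). Time passes only in rows, so rows that do not move let the fingers close. It gives the time, the measured TCP pose, the force and the opening at its end, in the units of the state.
- readout.observe(): the state, without advancing time (a new reading comes with each control period).
- eyes.get_image(name): name is "scene" or "side" or "wrist"; returns the picture (480x640x3 uint8, red, green, blue); there is no depth.
- eyes.camera_model(name): a dict with "mtx" (3x3 intrinsics, pixels), "view" (4x4, takes a point from world to camera coordinates). Camera axes: x right, y up, looking along -z (the intrinsics and any distortion apply to the point x, -y, -z); pixel columns grow to the right and rows downward; lengths in m; the calibration is good to about 2 mm. A picture is of the moment at which its call begins: read the wrist's pose just before it. camera_model takes no time and is no camera call; for the wrist camera it gives the pose at the moment of the call.
- env.close_job(): hands the job in, once; it reports no verdict.
The state is a dict: "time_s": time; "q": joint angles; "qvel": joint speeds; "joint_efforts": joint torques, N m; "position": TCP position; "tool_rot": TCP orientation; "ft_force": force on the tool from outside, world axes, zero at the start; "wrist_torque": the same for the moment, N m; "grip_width": finger opening in m.
Only numpy, scipy, OpenCV 4.12 (cv2) and the standard library are available. Lean on these libraries where they do the work, as an engineer would, in place of code of your own. Each camera call takes 0.05 s, during which the arm holds its last target. There are 200 camera calls.

## Working session

There is one attempt and no reset: what is moved stays moved. The work goes in short steps, Python scripts to look and compute and a tool call to move; the robot and the scene stay as the last step left them, time stands still between calls to the robot, and variables do not carry over. Pictures are saved under pics/ and viewed, about 8 in all and at most 12, crops included, and the job is handed in when it is done.

Besides the shell and the picture viewer there is one more tool, called after "Request:" by a JSON object that holds its "op" and its "data", one argument or row to a line. arm_command: Moves the arm, as the interface text tells. Its arguments: {"type":"object","properties":{"rows":{"type":"string"},"squeeze":{"type":"number"}},"required":["rows"]}

```bash
mkdir -p pics; ls; python3 - <<'E'
from rig import readout, eyes, env
import cv2
s=readout.observe(); print(s)
for n in("scene","side"):
    im=eyes.get_image(n); cv2.imwrite(f"pics/{n}0.png",im[:,:,::-1]); m=eyes.camera_model(n); print(n,m)
E
```

```text
pics
{'time_s': 0.0, 'q': array([-1.23362747e+01,  2.18415152e+01,  7.43833787e+01,  2.20328434e-04,
        8.38565244e+01, -1.23385748e+01]), 'qvel': array([ 0.03439291, -0.08915315, -0.04850646, -0.06868471, -0.10896373,
        0.07224002]), 'joint_efforts': array([-1.00240642e-03, -4.48466885e+01, -2.31285810e+01, -2.87182611e-04,
        4.73836102e-03,  1.77242771e-05]), 'position': array([5.49748300e-01, 4.89160778e-05, 2.47714923e-01]), 'tool_rot': array([[-3.95163661e-05,  9.99999037e-01, -1.38739002e-03],
       [ 9.99999952e-01,  3.99427947e-05,  3.07333942e-04],
       [ 3.07389063e-04, -1.38737781e-03, -9.99998990e-01]]), 'ft_force': array([-0.64383652,  0.35849085, -0.33699883]), 'wrist_torque': array([-0.02228818, -0.02002368, -0.02458391]), 'grip_width': 0.08543864776904388}
scene {'mtx': array([[496.69248529,   0.        , 316.32635336],
       [  0.        , 496.69248529, 242.76962927],
       [  0.        ,   0.        ,   1.        ]]), 'view': array([[-0.84925515,  0.52768938, -0.01759549,  0.50202251],
       [-0.35347941, -0.54349733,  0.761356  ,  0.13654494],
       [ 0.39219638,  0.65280515,  0.64809524, -1.82699266],
       [ 0.        ,  0.        ,  0.        ,  1.        ]])}
side {'mtx': array([[438.08348955,   0.        , 321.31555545],
       [  0.        , 438.08348955, 240.5074896 ],
       [  0.        ,   0.        ,   1.        ]]), 'view': array([[ 0.96446333, -0.26393587,  0.01217944, -0.57400831],
       [ 0.11937758,  0.47642069,  0.87107538, -0.16620039],
       [-0.23571057, -0.83866631,  0.49099831, -1.21458696],
       [ 0.        ,  0.        ,  0.        ,  1.        ]])}
```

View pics/scene0.png

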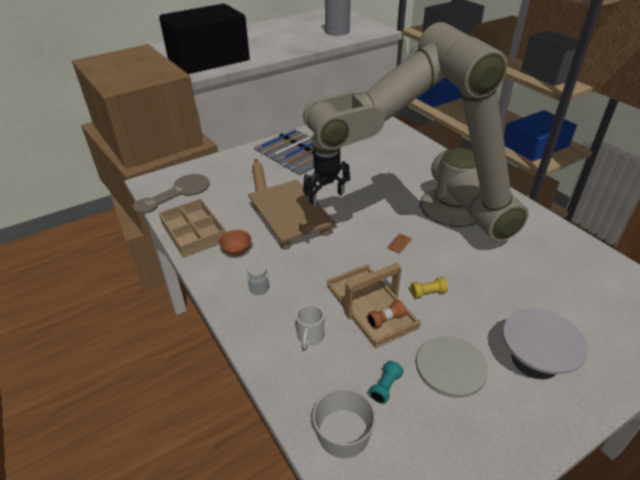

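View pics/side0.png

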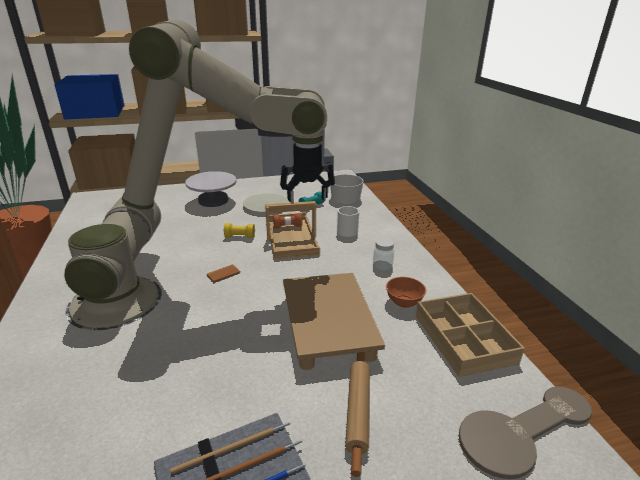

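Scene view: the carrier with its handle is at about (375,303), with the terracotta, white-waisted vase in it at (388,315), towards the near end. The slab is at (290,212).

Candidates for the vase are terracotta (388,315), turquoise (387,382) and yellow (430,288). For the carrier they are the tray with the arch (375,303) and the divided box (192,227). I choose the arched tray and the terracotta vase, and will check them in one close crop.

```bash
cat > h.py <<'E'
import numpy as np, cv2
from rig import readout, eyes, env
def ray(m,uv):
    K,V=m["mtx"],m["view"]; R=V[:3,:3]; c=-R.T@V[:3,3]
    p=np.linalg.inv(K)@np.array([uv[0],uv[1],1.]); return c,R.T@np.array([p[0],-p[1],-p[2]])
def onz(m,uv,z):
    c,d=ray(m,uv); return c+d*(z-c[2])/d[2]
def proj(m,P):
    p=m["view"][:3,:3]@np.asarray(P,float)+m["view"][:3,3]; q=m["mtx"]@np.array([p[0],-p[1],-p[2]]); return q[:2]/q[2]
E
python3 - <<'E'
from h import *
m=eyes.camera_model("scene"); a=eyes.camera_model("side")
print("carrier top bar mid", onz(m,(375,277),.13), onz(a,(291,205),.13))
print("slab corners scene",[onz(m,p,.06).round(3) for p in((249,192),(296,180),(333,225),(284,242))])
print("slab corners side",[onz(a,p,.06).round(3) for p in((284,278),(352,275),(382,345),(298,353))])
im=cv2.imread("pics/scene0.png"); c=im[255:355,315:430]; d=im[170:255,235:345]
sd=cv2.imread("pics/side0.png")[190:270,250:340]
f=lambda x:cv2.resize(x,(400,300*1),interpolation=cv2.INTER_CUBIC)
A=cv2.resize(c,None,fx=4,fy=4,interpolation=cv2.INTER_CUBIC);B=cv2.resize(sd,None,fx=3.7,fy=3.7,interpolation=cv2.INTER_CUBIC)
o=np.zeros((400,800,3),np.uint8);o[:A.shape[0],:A.shape[1]]=A;o[:B.shape[0],462:462+B.shape[1]]=B[:,:338]
cv2.imwrite("pics/crop1.png",o)
E
```

```text
carrier top bar mid [0.55222937 0.24723962 0.13      ] [0.54930273 0.22316702 0.13      ]
slab corners scene [array([ 0.624, -0.411,  0.06 ]), array([ 0.44 , -0.385,  0.06 ]), array([ 0.474, -0.082,  0.06 ]), array([ 0.653, -0.094,  0.06 ])]
slab corners side [array([ 0.461, -0.095,  0.06 ]), array([ 0.649, -0.127,  0.06 ]), array([ 0.624, -0.411,  0.06 ]), array([ 0.435, -0.388,  0.06 ])]
```

View pics/crop1.png

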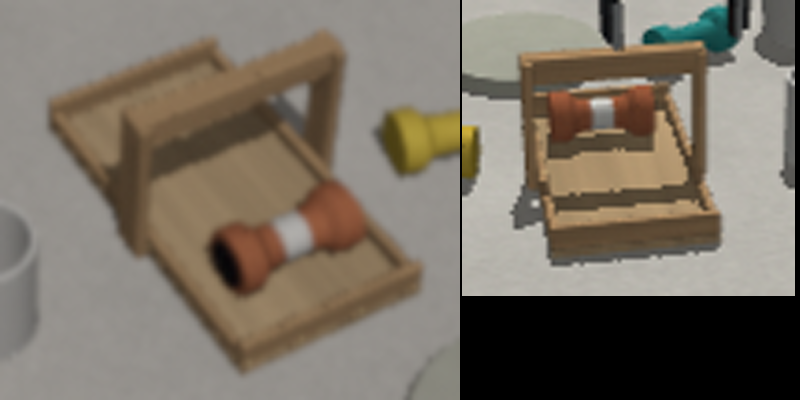

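The crop confirms it: the terracotta vase with its white waist lies in the arched carrier, towards the far (+y) end. Next, corner measurements of the carrier.

```bash
python3 - <<'E'
from h import *
m=eyes.camera_model("scene"); a=eyes.camera_model("side")
S=lambda x,y:(315+x/4-.4,255+y/4-.4); D=lambda x,y:(250+(x-462)/3.7-.4,190+y/3.7-.4)
pr=lambda n,l:print(n,[p.round(3) for p in l])
pr("scene +y end bottom",[onz(m,S(243,372),0),onz(m,S(420,292),0)])
pr("scene -y end wall top",[onz(m,S(50,104),.03),onz(m,S(215,40),.03)])
pr("scene bar top",[onz(m,S(125,110),.132),onz(m,S(150,120),.132),onz(m,S(318,32),.132),onz(m,S(343,45),.132)])
pr("side -y end bottom",[onz(a,D(550,263),0),onz(a,D(719,245),0)])
pr("side -y end top",[onz(a,D(547,228),.03),onz(a,D(719,212),.03)])
pr("side bar top",[onz(a,D(520,55),.132),onz(a,D(705,43),.132)])
pr("vase waist scene/side", [onz(m,S(293,235),.033),onz(a,D(601,112),.033)])
E
```

```text
scene +y end bottom [array([0.629, 0.364, 0.   ]), array([0.483, 0.375, 0.   ])]
scene -y end wall top [array([0.616, 0.103, 0.03 ]), array([0.47 , 0.113, 0.03 ])]
scene bar top [array([0.632, 0.222, 0.132]), array([0.623, 0.239, 0.132]), array([0.473, 0.232, 0.132]), array([0.467, 0.252, 0.132])]
side -y end bottom [array([0.462, 0.097, 0.   ]), array([0.612, 0.09 , 0.   ])]
side -y end top [array([0.463, 0.106, 0.03 ]), array([0.614, 0.097, 0.03 ])]
side bar top [array([0.466, 0.244, 0.132]), array([0.635, 0.229, 0.132])]
vase waist scene/side [array([0.545, 0.307, 0.033]), array([0.551, 0.307, 0.033])]
```

Estimates so far:
- **Carrier:** centre about (0.548, 0.234), yaw about -4°, vase about +73 mm towards the +y end.
- **Slab:** centre about (0.543, -0.25), yaw about -5°.

I'll go above the handle with the jaws turned along the carrier's y, by about +94° around tool z.

Request:
{"op": "arm_command", "data": {
  "rows": "0 39 0 0 0 0 0; 0 39 0 0 0 0 0; 0 39 0 0 0 0 0; 0 39 0 0 0 0 0; 0 39 0 0 0 0 0"
}}

```text
time_s: 0.52
position: [0.5495, 0.1968, 0.2481]
tool_rot: [[0.0, 1.0, -0.001], [1.0, -0.0, -0.0], [-0.0, -0.001, -1.0]]
ft_force: [1.1, -0.5, 0.4]
grip_width: 0.0853
```

Request:
{"op": "arm_command", "data": {
  "rows": "0 39 0 0 0 0 0; 0 0 0 0 0 0 7; 0 0 0 0 0 0 7; 0 0 0 0 0 0 7; 0 0 0 0 0 0 7"
}}

```text
time_s: 0.93
position: [0.5498, 0.2343, 0.2478]
tool_rot: [[0.474, 0.88, -0.001], [0.88, -0.474, -0.0], [-0.001, -0.001, -1.0]]
ft_force: [0.1, -0.1, -1.1]
grip_width: 0.0855
```

Request:
{"op": "arm_command", "data": {
  "rows": "0 0 0 0 0 0 7; 0 0 0 0 0 0 7; 0 0 0 0 0 0 7; 0 0 0 0 0 0 7; 0 0 0 0 0 0 7"
}}

```text
time_s: 1.35
position: [0.5498, 0.234, 0.2479]
tool_rot: [[0.894, 0.449, -0.001], [0.449, -0.894, -0.0], [-0.001, -0.0, -1.0]]
ft_force: [0.7, 0.5, 0.8]
grip_width: 0.0851
```

Request:
{"op": "arm_command", "data": {
  "rows": "0 0 0 0 0 0 7; 0 0 0 0 0 0 7; 0 0 0 0 0 0 7; 0 0 0 0 0 0 5; 0 0 0 0 0 0 5"
}}

```text
time_s: 1.77
position: [0.5498, 0.234, 0.2479]
tool_rot: [[0.997, -0.074, -0.001], [-0.074, -0.997, -0.0], [-0.001, 0.0, -1.0]]
ft_force: [-0.4, -0.2, -0.8]
grip_width: 0.0852
```

Request:
{"op": "arm_command", "data": {
  "rows": "0 0 0 0 0 0 0; 0 0 0 0 0 0 0"
}}

```text
time_s: 1.93
position: [0.5499, 0.234, 0.248]
tool_rot: [[0.998, -0.067, -0.001], [-0.067, -0.998, -0.0], [-0.001, 0.0, -1.0]]
ft_force: [0.9, -0.1, 0.2]
grip_width: 0.0855
```

```bash
python3 - <<'E'
from h import *
m=eyes.camera_model("wrist"); im=eyes.get_image("wrist"); cv2.imwrite("pics/w1.png",im[:,:,::-1]); np.set_printoptions(suppress=True,precision=4); print(m)
E
```

```text
{'mtx': array([[372.6422,   0.    , 320.9676],
       [  0.    , 372.6422, 239.3885],
       [  0.    ,   0.    ,   1.    ]]), 'view': array([[-0.0678, -0.9977, -0.    ,  0.2711],
       [ 0.9571, -0.065 , -0.2822, -0.475 ],
       [ 0.2816, -0.0192,  0.9593, -0.5286],
       [ 0.    ,  0.    ,  0.    ,  1.    ]])}
```

View pics/w1.png

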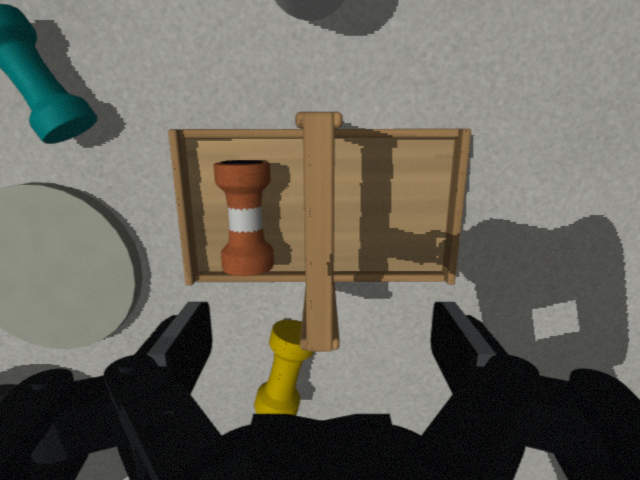

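The wrist view shows the carrier below. The bar's far end is about (320,125) and its near end (320,345); the tray's inner-wall corners are about (170,130), (470,130), (455,283) and (187,283); the vase waist is at (245,219).

```bash
python3 - <<'E'
from h import *
np.set_printoptions(suppress=True,precision=4)
m=eyes.camera_model("wrist")
f=onz(m,(319,125),.132);n=onz(m,(320,345),.132);print("bar",f,n,(f+n)/2, np.degrees(np.arctan2((f-n)[1],(f-n)[0])))
c=[onz(m,p,.03) for p in((170,130),(471,130))]; b=[onz(m,p,.022) for p in ((191,280),(452,280))]
print(c,b,"yaw",np.degrees(np.arctan2((c[0]-c[1])[0],(c[0]-c[1])[1])), sum(c)/2,sum(b)/2)
print("vase", onz(m,(245,219),.036))
print(readout.observe()["position"])
E
```

```text
bar [0.6248 0.2305 0.132 ] [0.4704 0.2405 0.132 ] [0.5476 0.2355 0.132 ] -3.6916440955634777
[array([0.6307, 0.3626, 0.03  ]), array([0.6128, 0.0973, 0.03  ])] [array([0.4849, 0.371 , 0.022 ]), array([0.467 , 0.1067, 0.022 ])] yaw 3.878711883633991 [0.6218 0.2299 0.03  ] [0.476  0.2389 0.022 ]
vase [0.5474 0.3052 0.036 ]
[0.5499 0.234  0.2481]
```

Bar centre is (0.548, 0.2355) with yaw -3.8°, which agrees with the first estimate; vase at about +70 mm. I'll make a small correction and descend 131 mm.

Request:
{"op": "arm_command", "data": {
  "rows": "0 -2 -1.3 26 0 0 0; 0 0 0 30 0 0 0; 0 0 0 30 0 0 0; 0 0 0 25 0 0 0; 0 0 0 15 0 0 0",
  "squeeze": 80
}}

```text
time_s: 2.4
position: [0.547, 0.2352, 0.1194]
tool_rot: [[0.998, -0.067, -0.004], [-0.067, -0.998, -0.001], [-0.004, 0.001, -1.0]]
ft_force: [0.1, -0.1, -0.7]
grip_width: 0.0854
```

Request:
{"op": "arm_command", "data": {
  "rows": "0 0 0 5 0 0 0; 0 0 0 0 0 0 0; 0.3 0 0 0 0 0 0; 0.5 0 0 0 0 0 0; 0.6 0 0 0 0 0 0"
}}

```text
time_s: 2.82
position: [0.5486, 0.2356, 0.1186]
tool_rot: [[0.998, -0.069, 0.002], [-0.069, -0.998, 0.0], [0.002, -0.001, -1.0]]
ft_force: [-0.1, -0.4, 0.2]
grip_width: 0.0516
```

Request:
{"op": "arm_command", "data": {
  "rows": "0.65 0 0 0 0 0 0; 0.7 0 0 0 0 0 0; 0.75 0 0 0 0 0 0; 0.8 0 0 0 0 0 0; 0.9 0 0 0 0 0 0"
}}

```text
time_s: 3.23
position: [0.5482, 0.2355, 0.1178]
tool_rot: [[0.998, -0.069, 0.001], [-0.069, -0.998, 0.0], [0.001, -0.0, -1.0]]
ft_force: [-1.5, -0.4, 4.7]
grip_width: 0.0191
```

Request:
{"op": "arm_command", "data": {
  "rows": "1 0 0 0 0 0 0; 1 0 0 0 0 0 0; 1 0 0 0 0 0 0; 1 0 0 0 0 0 0; 1 0 0 0 0 0 0"
}}

```text
time_s: 3.65
position: [0.5482, 0.2355, 0.1178]
tool_rot: [[0.998, -0.069, 0.001], [-0.069, -0.998, 0.0], [0.001, -0.0, -1.0]]
ft_force: [-1.8, -0.3, 5.4]
grip_width: 0.019
```

```bash
cat >> h.py <<'E'
def vase_y(name,save=None):
    s=readout.observe(); m=eyes.camera_model(name); im=eyes.get_image(name)
    R=s["tool_rot"]@np.diag([1,-1,-1.]); o=s["position"]-R@np.array([0,0,.118])
    u=proj(m,o+R@np.array([0,0,.033]))
    hsv=cv2.cvtColor(im,cv2.COLOR_RGB2HSV)
    k=((hsv[...,0]<14)&(hsv[...,1]>135)&(hsv[...,2]>45)).astype(np.uint8)
    box=np.zeros_like(k); poly=[proj(m,o+R@np.array(p)) for p in((.065,.12,.03),(-.065,.12,.03),(-.065,-.12,.03),(.065,-.12,.03))]
    cv2.fillConvexPoly(box,np.int32(poly),1); k&=box
    v,uu=np.nonzero(k)
    if len(v)<20: return name,len(v),None
    P=[]
    for a in zip(uu,v):
        c,d=ray(m,a); c=R.T@(c-o); d=R.T@d; P.append((c+d*(.033-c[2])/d[2])[:2])
    P=np.array(P); y=P[:,1]
    if save: cv2.imwrite(save,im[:,:,::-1])
    return name,len(v),"y=%.1f (x %.1f, y %.1f..%.1f)"%(1e3*y.mean(),1e3*P[:,0].mean(),*(1e3*np.percentile(y,[3,97]))),"t=%.2f z=%.3f tau=%s"%(s["time_s"],s["position"][2],s["wrist_torque"].round(3))
def look():
    print(*vase_y("scene")); print(*vase_y("side")); s=readout.observe(); R=s["tool_rot"]
    print("tilt about x deg %.2f, about y %.2f, pos"%(np.degrees(-R[2,1]),np.degrees(R[2,0])),s["position"].round(4),"F",s["ft_force"].round(1))
E
python3 -c "
from h import *
look(); print(*vase_y('wrist'))"
```

```text
scene 340 y=70.6 (x -8.3, y 45.3..94.7) t=3.65 z=0.118 tau=[-0.023  0.247  0.176]
side 233 y=71.2 (x -2.0, y 24.4..117.8) t=3.70 z=0.118 tau=[-0.007  0.255  0.197]
tilt about x deg 0.01, about y 0.04, pos [0.5482 0.2355 0.1179] F [-1.1 -0.3  5.3]
wrist 9507 y=70.8 (x -3.3, y 47.7..94.8) t=3.75 z=0.118 tau=[-0.014  0.251  0.215]
```

Tracker agrees across three views (71 mm). Now lift with a small counter-tilt so the vase cannot run to the +y wall.

Request:
{"op": "arm_command", "data": {
  "rows": "1 0 0 -1.5 0.5 0 0; 1 0 0 -1.5 0.5 0 0; 1 0 0 -2 0.5 0 0; 1 0 0 -4 0.2 0 0; 1 0 0 -6 0 0 0"
}}

```text
time_s: 4.22
position: [0.5475, 0.2349, 0.1316]
tool_rot: [[0.998, -0.07, -0.001], [-0.07, -0.997, 0.03], [-0.003, -0.03, -1.0]]
ft_force: [0.1, 0.7, -8.0]
grip_width: 0.0189
```

```bash
python3 -c "
from h import *
look(); print(*vase_y('wrist'))"
```

```text
scene 346 y=69.9 (x -8.3, y 44.1..94.4) t=4.22 z=0.132 tau=[-0.313  0.005  0.005]
side 244 y=69.7 (x -2.5, y 22.6..114.1) t=4.27 z=0.133 tau=[-0.302 -0.168 -0.039]
tilt about x deg 1.73, about y 0.08, pos [0.5484 0.2352 0.1332] F [-0.1 -0.2 -8.1]
wrist 9416 y=68.0 (x -2.8, y 45.0..91.7) t=4.32 z=0.133 tau=[-0.212 -0.031  0.044]
```

Request:
{"op": "arm_command", "data": {
  "rows": "1 0 0 -8 0 0 0; 1 0 0 -8 0 0 0; 1 0 0 -8 0 0 0"
}}

```text
time_s: 4.62
position: [0.5481, 0.2344, 0.1572]
tool_rot: [[0.998, -0.07, 0.002], [-0.07, -0.997, 0.03], [0.0, -0.03, -1.0]]
ft_force: [0.6, -0.6, -8.6]
grip_width: 0.0185
```

```bash
python3 -c "
from h import *
look(); print(*vase_y('wrist'))"
```

```text
scene 352 y=60.8 (x -9.1, y 33.9..85.9) t=4.62 z=0.157 tau=[-0.204 -0.012 -0.002]
side 257 y=59.3 (x -3.1, y 10.8..108.7) t=4.67 z=0.159 tau=[-0.239 -0.243 -0.028]
tilt about x deg 1.76, about y 0.21, pos [0.5488 0.2346 0.1583] F [ 1.4  0.4 -8.8]
wrist 8633 y=57.7 (x 0.5, y 34.9..79.7) t=4.72 z=0.158 tau=[-0.214  0.036 -0.033]
```

Request:
{"op": "arm_command", "data": {
  "rows": "1 0 0 -8 -0.4 0 0; 1 0 0 -8 -0.4 0 0; 1 0 0 -8 -0.2 0 0; 1 0 0 -8 0 0 0"
}}

```text
time_s: 5.1
position: [0.548, 0.2339, 0.1893]
tool_rot: [[0.998, -0.07, 0.001], [-0.07, -0.998, 0.012], [0.0, -0.012, -1.0]]
ft_force: [-0.2, -0.1, -8.5]
grip_width: 0.0187
```

```bash
python3 -c "
from h import *
look(); print(*vase_y('wrist'))"
```

```text
scene 348 y=40.3 (x -8.6, y 13.1..65.8) t=5.10 z=0.189 tau=[-0.103 -0.04   0.04 ]
side 262 y=38.7 (x -3.4, y -13.0..89.8) t=5.15 z=0.191 tau=[-0.198 -0.246 -0.004]
tilt about x deg 0.76, about y 0.20, pos [0.5486 0.234  0.1902] F [ 0.2  0.4 -8.2]
wrist 6422 y=41.4 (x 7.5, y 21.1..59.8) t=5.20 z=0.190 tau=[-0.092  0.03  -0.031]
```

Request:
{"op": "arm_command", "data": {
  "rows": "1 0 0 -8 -0.4 0 0; 1 0 0 -8 0 0 0; 1 0 0 -8 0 0 0; 1 0 0 -8 0 0 0"
}}

```text
time_s: 5.58
position: [0.548, 0.2336, 0.2213]
tool_rot: [[0.998, -0.07, 0.001], [-0.07, -0.998, 0.005], [0.0, -0.005, -1.0]]
ft_force: [-0.4, 0.6, -8.8]
grip_width: 0.0187
```

```bash
python3 -c "
from h import *
look()"
```

```text
scene 358 y=30.8 (x -9.1, y 2.8..56.9) t=5.58 z=0.221 tau=[-0.04  -0.025  0.025]
side 280 y=32.0 (x -1.1, y -23.4..87.1) t=5.63 z=0.223 tau=[-0.105 -0.268 -0.1  ]
tilt about x deg 0.36, about y 0.20, pos [0.5486 0.2337 0.2222] F [-1.   0.2 -7.1]
```

Request:
{"op": "arm_command", "data": {
  "rows": "1 0 0 -8 0.7 0 0; 1 0 0 -8 0 0 0; 1 0 0 -8 0 0 0"
}}

```text
time_s: 5.93
position: [0.5479, 0.233, 0.245]
tool_rot: [[0.998, -0.07, 0.001], [-0.07, -0.997, 0.017], [-0.0, -0.018, -1.0]]
ft_force: [0.5, 0.5, -8.4]
grip_width: 0.0189
```

```bash
python3 -c "
from h import *
look()"
```

```text
scene 369 y=30.0 (x -9.1, y 2.2..56.3) t=5.93 z=0.245 tau=[-0.184 -0.068 -0.009]
side 278 y=31.7 (x -2.1, y -21.6..84.7) t=5.98 z=0.247 tau=[-0.161 -0.205 -0.022]
tilt about x deg 1.05, about y 0.19, pos [0.5485 0.2333 0.2462] F [-1.   1.2 -7.1]
```

Request:
{"op": "arm_command", "data": {
  "rows": "1 0 0 -4 0 0 0; 1 0 0 0 0 0 0; 1 0 0 0 0 0 0"
}}

```text
time_s: 6.28
position: [0.5479, 0.2332, 0.2482]
tool_rot: [[0.998, -0.07, 0.001], [-0.07, -0.997, 0.017], [-0.0, -0.017, -1.0]]
ft_force: [-0.7, 0.3, -8.0]
grip_width: 0.019
```

```bash
python3 -c "
from h import *
look()"
```

```text
scene 368 y=28.3 (x -9.3, y 0.3..54.5) t=6.28 z=0.248 tau=[-0.125  0.05   0.032]
side 280 y=29.2 (x -3.6, y -25.1..84.1) t=6.33 z=0.248 tau=[-0.121  0.011 -0.015]
tilt about x deg 0.99, about y -0.04, pos [0.5478 0.2331 0.2479] F [ 0.1  0.3 -9. ]
```

Request:
{"op": "arm_command", "data": {
  "rows": "1 0 0 0 0 0 0; 1 0 0 0 0 0 0; 1 0 0 0 0 0 0; 1 0 0 0 0 0 0"
}}

```text
time_s: 6.72
position: [0.5479, 0.2332, 0.2482]
tool_rot: [[0.998, -0.07, 0.001], [-0.07, -0.997, 0.017], [-0.0, -0.017, -1.0]]
ft_force: [-0.4, 1.1, -8.3]
grip_width: 0.0186
```

```bash
python3 -c "
from h import *
look()"
```

```text
scene 371 y=27.1 (x -9.5, y -1.2..53.8) t=6.72 z=0.248 tau=[-0.061 -0.014  0.02 ]
side 284 y=28.4 (x -3.2, y -25.6..82.8) t=6.77 z=0.248 tau=[-0.133 -0.055  0.02 ]
tilt about x deg 1.00, about y -0.00, pos [0.5479 0.2332 0.2483] F [-0.2 -0.5 -8.7]
```

Request:
{"op": "arm_command", "data": {
  "rows": "1 0 0 0 0.4 0 0; 1 0 0 0 0 0 0; 1 0 0 0 0 0 0; 1 0 0 0 0 0 0"
}}

```text
time_s: 7.15
position: [0.5479, 0.2331, 0.2483]
tool_rot: [[0.998, -0.07, 0.002], [-0.07, -0.997, 0.024], [0.0, -0.024, -1.0]]
ft_force: [-0.4, 0.2, -8.4]
grip_width: 0.0186
```

```bash
python3 -c "
from h import *
look()"
```

```text
scene 369 y=24.6 (x -9.1, y -3.7..51.2) t=7.15 z=0.248 tau=[-0.095  0.055  0.005]
side 277 y=24.9 (x -2.0, y -27.1..77.9) t=7.20 z=0.248 tau=[-0.149 -0.057 -0.02 ]
tilt about x deg 1.40, about y 0.00, pos [0.5479 0.2331 0.2483] F [-0.2  0.  -8.9]
```

Request:
{"op": "arm_command", "data": {
  "rows": "1 0 0 0 0 0 0; 1 0 0 0 0 0 0; 1 0 0 0 0 0 0; 1 0 0 0 -0.4 0 0"
}}

```text
time_s: 7.58
position: [0.5479, 0.233, 0.2484]
tool_rot: [[0.998, -0.07, 0.001], [-0.07, -0.997, 0.017], [0.0, -0.017, -1.0]]
ft_force: [0.2, -0.6, -7.6]
grip_width: 0.0187
```

```bash
python3 -c "
from h import *
look()"
```

```text
scene 379 y=14.9 (x -8.8, y -14.4..42.4) t=7.58 z=0.248 tau=[-0.071 -0.027  0.047]
side 282 y=13.6 (x -2.5, y -39.5..69.1) t=7.63 z=0.248 tau=[-0.079 -0.003  0.016]
tilt about x deg 0.98, about y 0.00, pos [0.5479 0.2333 0.2483] F [ 0.1 -0.2 -8.4]
```

Request:
{"op": "arm_command", "data": {
  "rows": "1 0 0 0 -0.2 0 0; 1 0 0 0 0 0 0; 1 0 0 0 0 0 0"
}}

```text
time_s: 7.93
position: [0.5479, 0.2332, 0.2483]
tool_rot: [[0.998, -0.07, 0.001], [-0.07, -0.997, 0.014], [0.0, -0.014, -1.0]]
ft_force: [-0.1, 0.4, -8.1]
grip_width: 0.0192
```

```bash
python3 -c "
from h import *
look()"
```

```text
scene 380 y=5.5 (x -8.5, y -23.9..33.5) t=7.93 z=0.248 tau=[-0.021 -0.054  0.011]
side 284 y=5.8 (x -2.5, y -47.7..60.5) t=7.98 z=0.248 tau=[-0.033 -0.039  0.015]
tilt about x deg 0.80, about y 0.00, pos [0.5479 0.2332 0.2483] F [ 0.1  0.  -7.4]
```

Request:
{"op": "arm_command", "data": {
  "rows": "1 0 0 0 -0.3 0 0; 1 0 0 0 0 0 0; 1 0 0 0 0 0 0"
}}

```text
time_s: 8.28
position: [0.5479, 0.2332, 0.2483]
tool_rot: [[0.998, -0.07, 0.001], [-0.07, -0.998, 0.009], [-0.0, -0.009, -1.0]]
ft_force: [0.1, -0.5, -8.2]
grip_width: 0.0188
```

```bash
python3 -c "
from h import *
look()"
```

```text
scene 376 y=1.3 (x -8.6, y -27.6..29.2) t=8.28 z=0.248 tau=[-0.041  0.059  0.019]
side 287 y=2.9 (x -2.2, y -50.1..57.9) t=8.33 z=0.248 tau=[ 0.003 -0.043 -0.011]
tilt about x deg 0.50, about y -0.00, pos [0.5479 0.2332 0.2483] F [-1.6  1.  -8.9]
```

Request:
{"op": "arm_command", "data": {
  "rows": "1 0 0 0 0.2 0 0; 1 0 0 0 0 0 0; 1 0 0 0 0 0 0"
}}

```text
time_s: 8.63
position: [0.5479, 0.2331, 0.2483]
tool_rot: [[0.998, -0.07, 0.001], [-0.07, -0.997, 0.012], [0.0, -0.012, -1.0]]
ft_force: [0.6, -0.1, -8.5]
grip_width: 0.0187
```

```bash
python3 -c "
from h import *
look()"
```

```text
scene 374 y=1.4 (x -8.5, y -27.6..29.1) t=8.63 z=0.248 tau=[-0.082 -0.041  0.03 ]
side 286 y=3.0 (x -2.4, y -49.6..57.8) t=8.68 z=0.248 tau=[-0.002  0.    -0.016]
tilt about x deg 0.70, about y 0.00, pos [0.5479 0.2331 0.2483] F [-0.1 -0.  -7.7]
```

Request:
{"op": "arm_command", "data": {
  "rows": "1 0 0 0 0 0 0; 1 0 0 0 0 0 0; 1 0 0 0 0 0 0; 1 0 0 0 0 0 0; 1 0 0 0 0 0 0"
}}

```text
time_s: 9.15
position: [0.5479, 0.2332, 0.2483]
tool_rot: [[0.998, -0.07, 0.001], [-0.07, -0.997, 0.012], [0.0, -0.012, -1.0]]
ft_force: [0.7, -0.0, -8.7]
grip_width: 0.0189
```

Request:
{"op": "arm_command", "data": {
  "rows": "1 0 0 0 0 0 0; 1 0 0 0 0 0 0; 1 0 0 0 0 0 0; 1 0 0 0 0 0 0; 1 0 0 0 0 0 0"
}}

```text
time_s: 9.57
position: [0.5479, 0.2331, 0.2483]
tool_rot: [[0.998, -0.07, 0.001], [-0.07, -0.997, 0.012], [-0.0, -0.012, -1.0]]
ft_force: [-0.5, 0.8, -7.9]
grip_width: 0.0188
```

```bash
python3 - <<'E'
from h import *
look(); print(vase_y("side","pics/side_mid.png")[2]); vase_y("scene","pics/scene_mid.png")
a=cv2.imread("pics/side_mid.png")[120:300,215:395]; b=cv2.imread("pics/scene_mid.png")[180:360,300:480]
cv2.imwrite("pics/mid.png",cv2.resize(np.hstack([a,b]),(800,400),interpolation=cv2.INTER_CUBIC))
E
```

```text
scene 374 y=1.4 (x -8.9, y -27.7..29.1) t=9.57 z=0.248 tau=[-0.063  0.016  0.038]
side 286 y=3.0 (x -2.4, y -49.6..57.8) t=9.62 z=0.248 tau=[-0.027  0.036 -0.001]
tilt about x deg 0.70, about y -0.00, pos [0.5479 0.2332 0.2483] F [-0.2 -0.5 -8. ]
y=3.0 (x -2.4, y -49.6..57.8)
```

View pics/mid.png

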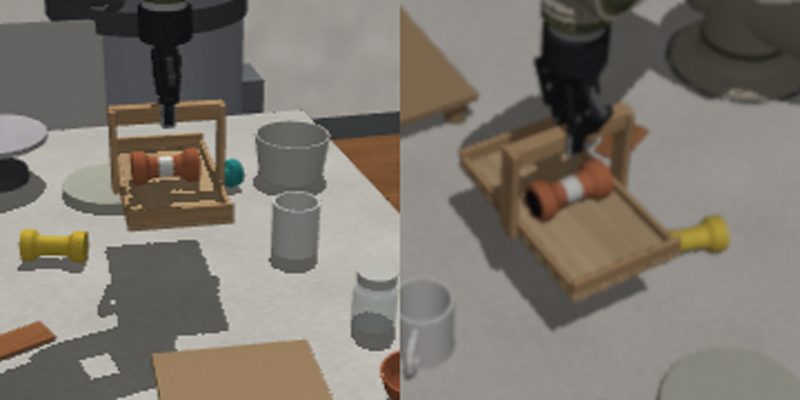

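The vase rests under the handle, in the carrier's middle, in both views, and has stayed there over 1 s. Next, the slab pose from the saved first pictures.

```bash
python3 - <<'E'
from h import *
np.set_printoptions(suppress=True,precision=4)
for n,seed in(("scene",(290,205)),("side",(330,310))):
    m=eyes.camera_model(n); im=cv2.bilateralFilter(cv2.imread(f"pics/{n}0.png"),7,30,5)
    k=np.zeros((482,642),np.uint8); cv2.floodFill(im,k,seed,0,(3,3,3),(3,3,3),4|cv2.FLOODFILL_MASK_ONLY|(255<<8))
    k=cv2.morphologyEx(k[1:-1,1:-1],cv2.MORPH_CLOSE,np.ones((9,9)));k=cv2.morphologyEx(k,cv2.MORPH_OPEN,np.ones((5,5)))
    c=max(cv2.findContours(k,0,1)[0],key=cv2.contourArea)[:,0]
    P=np.float32([onz(m,p+0.0,.06)[:2]*1000 for p in cv2.convexHull(c)[:,0]])
    r=cv2.minAreaRect(P); print(n,cv2.contourArea(c),r, cv2.approxPolyDP(cv2.convexHull(c),6,True)[:,0].tolist())
E
```

```text
scene 2148.5 ((550.8543090820312, -331.3818359375), (476.0779724121094, 180.39889526367188), 62.683807373046875) [[254, 163], [301, 185], [299, 233], [281, 238], [253, 200]]
side 4451.0 ((543.3046264648438, -254.34573364257812), (295.1033020019531, 196.4962158203125), 85.24327087402344) [[352, 273], [382, 344], [298, 354], [293, 323], [328, 275]]
```

Side contour: slab 295 × 196 mm, centre (0.543, -0.254), yaw -4.8°, consistent with the corners. Now the slow transport along tool +y (about 482 mm, dx about +30 mm), at roughly 0.02 m/s².

Request:
{"op": "arm_command", "data": {
  "rows": "1 0 0.15 0 0 0 0; 1 0 0.3 0 0 0 0; 1 0 0.45 0 0 0 0; 1 0 0.6 0 0 0 0; 1 0.1 0.75 0 0 0 0"
}}

```text
time_s: 10.18
position: [0.5478, 0.2308, 0.2483]
tool_rot: [[0.998, -0.07, 0.001], [-0.07, -0.997, 0.012], [-0.0, -0.012, -1.0]]
ft_force: [-0.1, -0.6, -7.7]
grip_width: 0.019
```

Request:
{"op": "arm_command", "data": {
  "rows": "1 0.1 0.9 0 0 0 0; 1 0.1 1.05 0 0 0 0; 1 0.1 1.2 0 0 0 0; 1 0.1 1.35 0 0 0 0; 1 0.1 1.5 0 0 0 0"
}}

```text
time_s: 10.6
position: [0.548, 0.2247, 0.2482]
tool_rot: [[0.998, -0.07, 0.001], [-0.07, -0.997, 0.012], [0.0, -0.012, -1.0]]
ft_force: [0.4, -0.8, -8.8]
grip_width: 0.019
```

Request:
{"op": "arm_command", "data": {
  "rows": "1 0.1 1.65 0 0 0 0; 1 0.1 1.8 0 0 0 0; 1 0.1 1.95 0 0 0 0; 1 0.1 2.1 0 0 0 0; 1 0.1 2.25 0 0 0 0"
}}

```text
time_s: 11.02
position: [0.5477, 0.2149, 0.2481]
tool_rot: [[0.998, -0.07, 0.001], [-0.07, -0.997, 0.012], [-0.0, -0.012, -1.0]]
ft_force: [0.0, 0.7, -8.5]
grip_width: 0.0187
```

```bash
python3 -c "
from h import *
look()"
```

```text
scene 368 y=2.0 (x -8.2, y -28.0..30.3) t=11.02 z=0.248 tau=[-0.044  0.033 -0.012]
side 293 y=1.8 (x -2.5, y -52.0..56.3) t=11.07 z=0.248 tau=[-0.076 -0.051 -0.011]
tilt about x deg 0.69, about y -0.00, pos [0.5478 0.2147 0.2481] F [ 0.   0.1 -8.2]
```

Pictures halt the arm for 0.1 s, so I'll take none while it moves. I'll do this as two hops with a check in between.

Request:
{"op": "arm_command", "data": {
  "rows": "1 0.1 2.1 0 0 0 0; 1 0.1 2.25 0 0 0 0; 1 0.1 2.4 0 0 0 0; 1 0.2 2.55 0 0 0 0; 1 0.2 2.7 0 0 0 0"
}}

```text
time_s: 11.53
position: [0.5476, 0.2028, 0.248]
tool_rot: [[0.998, -0.07, 0.001], [-0.07, -0.997, 0.012], [0.0, -0.012, -1.0]]
ft_force: [0.3, 0.1, -7.6]
grip_width: 0.0187
```

Request:
{"op": "arm_command", "data": {
  "rows": "1 0.2 2.85 0 0 0 0; 1 0.2 3 0 0 0 0; 1 0.2 3.15 0 0 0 0; 1 0.2 3.3 0 0 0 0; 1 0.2 3.45 0 0 0 0"
}}

```text
time_s: 11.95
position: [0.5475, 0.187, 0.2478]
tool_rot: [[0.998, -0.07, 0.001], [-0.07, -0.997, 0.012], [0.0, -0.012, -1.0]]
ft_force: [0.3, 0.0, -9.0]
grip_width: 0.0192
```

Request:
{"op": "arm_command", "data": {
  "rows": "1 0.2 3.6 0 0 0 0; 1 0.2 3.75 0 0 0 0; 1 0.2 3.9 0 0 0 0; 1 0.3 4.05 0 0 0 0; 1 0.3 4.2 0 0 0 0"
}}

```text
time_s: 12.37
position: [0.5474, 0.1673, 0.2475]
tool_rot: [[0.998, -0.07, 0.001], [-0.07, -0.997, 0.012], [0.0, -0.012, -1.0]]
ft_force: [-0.3, -0.7, -7.3]
grip_width: 0.0188
```

Request:
{"op": "arm_command", "data": {
  "rows": "1 0.3 4.35 0 0 0 0; 1 0.3 4.5 0 0 0 0; 1 0.3 4.65 0 0 0 0; 1 0.3 4.8 0 0 0 0; 1 0.3 4.95 0 0 0 0"
}}

```text
time_s: 12.78
position: [0.5472, 0.144, 0.2472]
tool_rot: [[0.998, -0.07, 0.001], [-0.07, -0.997, 0.012], [0.0, -0.012, -1.0]]
ft_force: [-0.3, -0.7, -8.5]
grip_width: 0.0191
```

Request:
{"op": "arm_command", "data": {
  "rows": "1 0.3 5.1 0 0 0 0; 1 0.3 5.2 0 0 0 0; 1 0.3 5.3 0 0 0 0; 1 0.3 5.4 0 0 0 0; 1 0.3 5.4 0 0 0 0"
}}

```text
time_s: 13.2
position: [0.5469, 0.1175, 0.2469]
tool_rot: [[0.998, -0.07, 0.001], [-0.07, -0.997, 0.012], [-0.0, -0.012, -1.0]]
ft_force: [-0.5, 0.2, -7.5]
grip_width: 0.0188
```

Request:
{"op": "arm_command", "data": {
  "rows": "1 0.3 5.3 0 0 0 0; 1 0.3 5.2 0 0 0 0; 1 0.3 5.1 0 0 0 0; 1 0.3 4.95 0 0 0 0; 1 0.3 4.8 0 0 0 0"
}}

```text
time_s: 13.62
position: [0.5466, 0.0921, 0.2466]
tool_rot: [[0.998, -0.07, 0.001], [-0.07, -0.997, 0.012], [0.0, -0.012, -1.0]]
ft_force: [-0.3, 0.3, -8.8]
grip_width: 0.0186
```

Request:
{"op": "arm_command", "data": {
  "rows": "1 0.3 4.65 0 0 0 0; 1 0.3 4.5 0 0 0 0; 1 0.3 4.35 0 0 0 0; 1 0.3 4.2 0 0 0 0; 1 0.3 4.05 0 0 0 0"
}}

```text
time_s: 14.03
position: [0.5466, 0.0704, 0.2463]
tool_rot: [[0.998, -0.07, 0.001], [-0.07, -0.997, 0.012], [-0.0, -0.012, -1.0]]
ft_force: [-0.1, -0.6, -8.6]
grip_width: 0.0191
```

Request:
{"op": "arm_command", "data": {
  "rows": "1 0.2 3.9 0 0 0 0; 1 0.2 3.75 0 0 0 0; 1 0.2 3.6 0 0 0 0; 1 0.2 3.45 0 0 0 0; 1 0.2 3.3 0 0 0 0"
}}

```text
time_s: 14.45
position: [0.5463, 0.0525, 0.2461]
tool_rot: [[0.998, -0.07, 0.001], [-0.07, -0.997, 0.012], [0.0, -0.012, -1.0]]
ft_force: [0.2, 0.0, -8.5]
grip_width: 0.0192
```

Request:
{"op": "arm_command", "data": {
  "rows": "1 0.2 3.15 0 0 0 0; 1 0.2 3 0 0 0 0; 1 0.2 2.85 0 0 0 0; 1 0.2 2.7 0 0 0 0; 1 0.2 2.55 0 0 0 0"
}}

```text
time_s: 14.87
position: [0.5463, 0.0383, 0.2459]
tool_rot: [[0.998, -0.07, 0.001], [-0.07, -0.997, 0.012], [0.0, -0.012, -1.0]]
ft_force: [-0.5, -0.0, -7.7]
grip_width: 0.0188
```

Request:
{"op": "arm_command", "data": {
  "rows": "1 0.2 2.4 0 0 0 0; 1 0.1 2.25 0 0 0 0; 1 0.1 2.1 0 0 0 0; 1 0.1 1.95 0 0 0 0; 1 0.1 1.8 0 0 0 0"
}}

```text
time_s: 15.28
position: [0.5462, 0.0278, 0.2458]
tool_rot: [[0.998, -0.07, 0.001], [-0.07, -0.997, 0.012], [-0.0, -0.012, -1.0]]
ft_force: [-0.1, -0.6, -8.6]
grip_width: 0.0189
```

Request:
{"op": "arm_command", "data": {
  "rows": "1 0.1 1.65 0 0 0 0; 1 0.1 1.5 0 0 0 0; 1 0.1 1.35 0 0 0 0; 1 0.1 1.2 0 0 0 0; 1 0.1 1.05 0 0 0 0"
}}

```text
time_s: 15.7
position: [0.5462, 0.0212, 0.2457]
tool_rot: [[0.998, -0.07, 0.001], [-0.07, -0.997, 0.012], [-0.0, -0.012, -1.0]]
ft_force: [-0.6, -0.3, -9.0]
grip_width: 0.0189
```

Request:
{"op": "arm_command", "data": {
  "rows": "1 0.1 0.9 0 0 0 0; 1 0 0.75 0 0 0 0; 1 0 0.6 0 0 0 0; 1 0 0.4 0 0 0 0; 1 0 0.2 0 0 0 0"
}}

```text
time_s: 16.12
position: [0.5461, 0.0184, 0.2457]
tool_rot: [[0.998, -0.07, 0.001], [-0.07, -0.997, 0.012], [0.0, -0.012, -1.0]]
ft_force: [1.2, -0.0, -8.0]
grip_width: 0.0191
```

```bash
python3 -c "
from h import *
look()"
```

```text
scene 303 y=-0.5 (x -7.8, y -32.8..30.6) t=16.12 z=0.246 tau=[-0.019  0.    -0.022]
side 368 y=0.3 (x -2.9, y -45.5..46.0) t=16.17 z=0.246 tau=[-0.049  0.009 -0.051]
tilt about x deg 0.70, about y 0.00, pos [0.5461 0.0184 0.2457] F [-0.6  0.8 -8. ]
```

The vase is still centred (0 mm). Second hop, about 266 mm.

Request:
{"op": "arm_command", "data": {
  "rows": "1 0 0.15 0 0 0 0; 1 0 0.3 0 0 0 0; 1 0 0.45 0 0 0 0; 1 0 0.6 0 0 0 0; 1 0.1 0.75 0 0 0 0"
}}

```text
time_s: 16.63
position: [0.5461, 0.0161, 0.2457]
tool_rot: [[0.998, -0.07, 0.001], [-0.07, -0.997, 0.012], [-0.0, -0.012, -1.0]]
ft_force: [-0.1, -0.5, -8.9]
grip_width: 0.0189
```

Request:
{"op": "arm_command", "data": {
  "rows": "1 0.1 0.9 0 0 0 0; 1 0.1 1.05 0 0 0 0; 1 0.1 1.2 0 0 0 0; 1 0.1 1.35 0 0 0 0; 1 0.1 1.5 0 0 0 0"
}}

```text
time_s: 17.05
position: [0.5462, 0.01, 0.2456]
tool_rot: [[0.998, -0.07, 0.001], [-0.07, -0.997, 0.012], [-0.0, -0.012, -1.0]]
ft_force: [-0.3, -0.2, -8.5]
grip_width: 0.0187
```

Request:
{"op": "arm_command", "data": {
  "rows": "1 0.1 1.65 0 0 0 0; 1 0.1 1.8 0 0 0 0; 1 0.1 1.95 0 0 0 0; 1 0.1 2.1 0 0 0 0; 1 0.1 2.25 0 0 0 0"
}}

```text
time_s: 17.47
position: [0.546, 0.0001, 0.2455]
tool_rot: [[0.998, -0.07, 0.001], [-0.07, -0.997, 0.012], [0.0, -0.012, -1.0]]
ft_force: [0.8, 0.5, -8.0]
grip_width: 0.0187
```

Request:
{"op": "arm_command", "data": {
  "rows": "1 0.1 2.4 0 0 0 0; 1 0.2 2.55 0 0 0 0; 1 0.2 2.7 0 0 0 0; 1 0.2 2.85 0 0 0 0; 1 0.2 3 0 0 0 0"
}}

```text
time_s: 17.88
position: [0.5459, -0.0135, 0.2453]
tool_rot: [[0.998, -0.07, 0.001], [-0.07, -0.997, 0.012], [-0.0, -0.012, -1.0]]
ft_force: [-0.6, -0.3, -8.5]
grip_width: 0.0189
```

Request:
{"op": "arm_command", "data": {
  "rows": "1 0.2 3.15 0 0 0 0; 1 0.2 3.3 0 0 0 0; 1 0.2 3.45 0 0 0 0; 1 0.2 3.6 0 0 0 0; 1 0.2 3.75 0 0 0 0"
}}

```text
time_s: 18.3
position: [0.5457, -0.0308, 0.2451]
tool_rot: [[0.998, -0.07, 0.001], [-0.07, -0.997, 0.012], [-0.0, -0.012, -1.0]]
ft_force: [-0.2, 0.7, -8.3]
grip_width: 0.0188
```

Request:
{"op": "arm_command", "data": {
  "rows": "1 0.2 3.9 0 0 0 0; 1 0.3 4.05 0 0 0 0; 1 0.3 4.2 0 0 0 0; 1 0.3 4.35 0 0 0 0; 1 0.3 4.5 0 0 0 0"
}}

```text
time_s: 18.72
position: [0.5457, -0.0519, 0.2448]
tool_rot: [[0.998, -0.07, 0.001], [-0.07, -0.997, 0.012], [0.0, -0.012, -1.0]]
ft_force: [-0.5, 0.4, -8.0]
grip_width: 0.0195
```

Request:
{"op": "arm_command", "data": {
  "rows": "1 0.3 4.65 0 0 0 0; 1 0.3 4.8 0 0 0 0; 1 0.3 4.95 0 0 0 0; 1 0.3 5.1 0 0 0 0; 1 0.3 5.25 0 0 0 0"
}}

```text
time_s: 19.13
position: [0.5454, -0.0768, 0.2445]
tool_rot: [[0.998, -0.07, 0.001], [-0.07, -0.997, 0.012], [0.0, -0.012, -1.0]]
ft_force: [0.2, 0.1, -8.5]
grip_width: 0.0189
```

Request:
{"op": "arm_command", "data": {
  "rows": "1 0.4 5.4 0 0 0 0; 1 0.4 5.55 0 0 0 0; 1 0.4 5.7 0 0 0 0; 1 0.4 5.85 0 0 0 0; 1 0.4 6 0 0 0 0"
}}

```text
time_s: 19.55
position: [0.5454, -0.1054, 0.2442]
tool_rot: [[0.998, -0.07, 0.001], [-0.07, -0.997, 0.012], [-0.0, -0.012, -1.0]]
ft_force: [0.3, -0.1, -8.2]
grip_width: 0.0187
```

Request:
{"op": "arm_command", "data": {
  "rows": "1 0.4 6 0 0 0 0; 1 0.4 6 0 0 0 0; 1 0.4 6 0 0 0 0; 1 0.4 6 0 0 0 0; 1 0.4 5.85 0 0 0 0"
}}

```text
time_s: 19.97
position: [0.5453, -0.1354, 0.2438]
tool_rot: [[0.998, -0.07, 0.001], [-0.07, -0.997, 0.012], [-0.0, -0.012, -1.0]]
ft_force: [0.4, 0.8, -8.4]
grip_width: 0.0191
```

Request:
{"op": "arm_command", "data": {
  "rows": "1 0.4 5.7 0 0 0 0; 1 0.3 5.55 0 0 0 0; 1 0.3 5.4 0 0 0 0; 1 0.3 5.25 0 0 0 0; 1 0.3 5.1 0 0 0 0"
}}

```text
time_s: 20.38
position: [0.5451, -0.1623, 0.2435]
tool_rot: [[0.998, -0.07, 0.001], [-0.07, -0.997, 0.012], [0.0, -0.012, -1.0]]
ft_force: [0.5, -0.3, -9.4]
grip_width: 0.0187
```

Request:
{"op": "arm_command", "data": {
  "rows": "1 0.3 4.95 0 0 0 0; 1 0.3 4.8 0 0 0 0; 1 0.3 4.65 0 0 0 0; 1 0.3 4.5 0 0 0 0; 1 0.3 4.35 0 0 0 0"
}}

```text
time_s: 20.8
position: [0.5449, -0.1855, 0.2432]
tool_rot: [[0.998, -0.07, 0.001], [-0.07, -0.997, 0.012], [0.0, -0.012, -1.0]]
ft_force: [0.6, 1.0, -8.4]
grip_width: 0.0188
```

Request:
{"op": "arm_command", "data": {
  "rows": "1 0.3 4.2 0 0 0 0; 1 0.3 4.05 0 0 0 0; 1 0.2 3.9 0 0 0 0; 1 0.2 3.75 0 0 0 0; 1 0.2 3.6 0 0 0 0"
}}

```text
time_s: 21.22
position: [0.5448, -0.205, 0.2429]
tool_rot: [[0.998, -0.07, 0.001], [-0.07, -0.997, 0.012], [-0.0, -0.012, -1.0]]
ft_force: [1.1, -1.1, -9.0]
grip_width: 0.0191
```

Request:
{"op": "arm_command", "data": {
  "rows": "1 0.2 3.45 0 0 0 0; 1 0.2 3.3 0 0 0 0; 1 0.2 3.15 0 0 0 0; 1 0.2 3 0 0 0 0; 1 0.2 2.85 0 0 0 0"
}}

```text
time_s: 21.63
position: [0.5447, -0.2207, 0.2428]
tool_rot: [[0.998, -0.07, 0.001], [-0.07, -0.997, 0.012], [0.0, -0.012, -1.0]]
ft_force: [0.6, -0.2, -7.9]
grip_width: 0.0188
```

Request:
{"op": "arm_command", "data": {
  "rows": "1 0.2 2.7 0 0 0 0; 1 0.2 2.55 0 0 0 0; 1 0.1 2.4 0 0 0 0; 1 0.1 2.25 0 0 0 0; 1 0.1 2.1 0 0 0 0"
}}

```text
time_s: 22.05
position: [0.5445, -0.2326, 0.2426]
tool_rot: [[0.998, -0.07, 0.001], [-0.07, -0.997, 0.012], [-0.0, -0.012, -1.0]]
ft_force: [0.5, 0.1, -8.3]
grip_width: 0.0186
```

Request:
{"op": "arm_command", "data": {
  "rows": "1 0.1 1.95 0 0 0 0; 1 0.1 1.8 0 0 0 0; 1 0.1 1.65 0 0 0 0; 1 0.1 1.5 0 0 0 0; 1 0.1 1.35 0 0 0 0"
}}

```text
time_s: 22.47
position: [0.5445, -0.2408, 0.2425]
tool_rot: [[0.998, -0.07, 0.001], [-0.07, -0.997, 0.012], [0.0, -0.012, -1.0]]
ft_force: [0.2, -0.4, -8.1]
grip_width: 0.019
```

Request:
{"op": "arm_command", "data": {
  "rows": "1 0.1 1.2 0 0 0 0; 1 0.1 1.05 0 0 0 0; 1 0.1 0.9 0 0 0 0; 1 0 0.75 0 0 0 0; 1 0 0.6 0 0 0 0"
}}

```text
time_s: 22.88
position: [0.5444, -0.2453, 0.2425]
tool_rot: [[0.998, -0.07, 0.001], [-0.07, -0.997, 0.012], [0.0, -0.012, -1.0]]
ft_force: [-0.1, -0.2, -7.5]
grip_width: 0.0191
```

Request:
{"op": "arm_command", "data": {
  "rows": "1 0 0.45 0 0 0 0; 1 0 0.3 0 0 0 0; 1 0 0.15 0 0 0 0; 1 0 0 0 0 0 0"
}}

```text
time_s: 23.22
position: [0.5444, -0.2461, 0.2425]
tool_rot: [[0.998, -0.07, 0.001], [-0.07, -0.997, 0.012], [-0.0, -0.012, -1.0]]
ft_force: [-0.6, 0.2, -8.3]
grip_width: 0.019
```

```bash
python3 - <<'E'
from h import *
look(); im=eyes.get_image("wrist"); cv2.imwrite("pics/w2.png",im[:,:,::-1])
E
```

```text
scene 243 y=-0.7 (x -6.6, y -36.4..34.0) t=23.22 z=0.242 tau=[-0.029 -0.059  0.007]
side 567 y=-0.9 (x -2.8, y -38.4..37.5) t=23.27 z=0.242 tau=[-0.047 -0.059  0.064]
tilt about x deg 0.70, about y 0.00, pos [ 0.5444 -0.2461  0.2425] F [-0.5  0.5 -8.5]
```

View pics/w2.png

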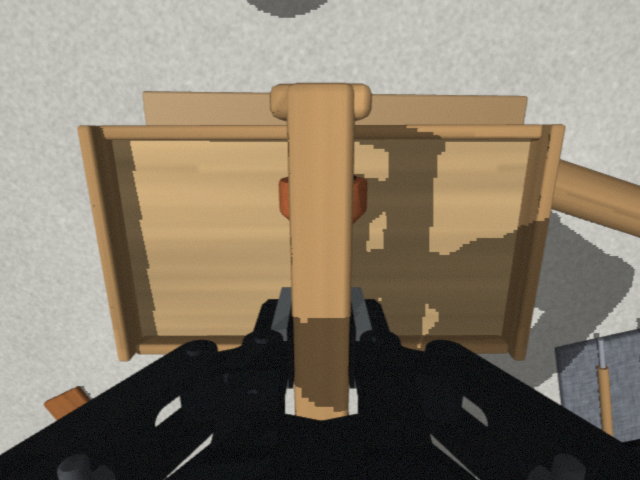

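The vase (300–350,195) sits under the bar, central. The slab's far-edge corners show at (144,92) and (526,97), so I can check its centre from here.

```bash
python3 - <<'E'
from h import *
m=eyes.camera_model("wrist"); s=readout.observe()
a=onz(m,(144,92),.06);b=onz(m,(526,97),.06); d=(a-b)[:2]; L=np.hypot(*d); yaw=np.arctan2(-d[0],d[1])
c=(a+b)[:2]/2-.1*np.array([np.cos(yaw),np.sin(yaw)])
print(a,b,"L",L,"yaw",np.degrees(yaw),"centre",c); 
R=s["tool_rot"]; print("tool err mm",1e3*R.T@(np.r_[c,s["position"][2]]-s["position"]),"carrier yaw",np.degrees(np.arctan2(R[1,0],R[0,0])))
# end-wall tops of the carrier -> carrier centre seen from wrist
e=[onz(m,p,s["position"][2]-.118+.03) for p in((80,128),(563,128))]; print("end walls mid",sum(e)/2)
E
```

```text
[ 0.65428649 -0.11363685  0.06      ] [ 0.62963839 -0.40738731  0.06      ] L 0.2947827431588813 yaw -4.796355097403069 centre [ 0.54231262 -0.25215064]
tool err mm [-1.63240197  6.23402735 -0.07645761] carrier yaw -3.9989339649070414
end walls mid [ 0.61745952 -0.2489929   0.15445247]
```

Slab centre is (0.542, -0.252), yaw -4.8°. I'll make a gentle 6 mm / 0.8° correction while hovering, then hold.

Request:
{"op": "arm_command", "data": {
  "rows": "1 0 0.1 0 0 0 0; 1 0 0.2 0 0 0 0; 1 0 0.3 0 0 0 0.1; 1 -0.2 0.4 0 0 0 0.1; 1 -0.2 0.5 0 0 0 0.1"
}}

```text
time_s: 23.78
position: [0.5439, -0.2476, 0.2424]
tool_rot: [[0.997, -0.075, 0.001], [-0.075, -0.997, 0.012], [-0.0, -0.012, -1.0]]
ft_force: [-0.3, -0.0, -8.2]
grip_width: 0.0187
```

Request:
{"op": "arm_command", "data": {
  "rows": "1 -0.2 0.6 0 0 0 0.1; 1 -0.2 0.6 0 0 0 0.1; 1 -0.2 0.6 0 0 0 0.1; 1 -0.2 0.6 0 0 0 0.1; 1 -0.2 0.5 0 0 0 0.1"
}}

```text
time_s: 24.2
position: [0.5426, -0.2505, 0.2424]
tool_rot: [[0.996, -0.084, 0.001], [-0.084, -0.996, 0.012], [-0.0, -0.012, -1.0]]
ft_force: [-0.1, 0.3, -8.5]
grip_width: 0.0191
```

Request:
{"op": "arm_command", "data": {
  "rows": "1 -0.2 0.5 0 0 0 0; 1 0 0.4 0 0 0 0; 1 0 0.3 0 0 0 0; 1 0 0.2 0 0 0 0; 1 0 0.1 0 0 0 0"
}}

```text
time_s: 24.62
position: [0.5423, -0.2519, 0.2424]
tool_rot: [[0.996, -0.084, 0.001], [-0.084, -0.996, 0.012], [-0.0, -0.012, -1.0]]
ft_force: [0.3, -0.1, -8.5]
grip_width: 0.0193
```

Request:
{"op": "arm_command", "data": {
  "rows": "1 0 0 0 0 0 0; 1 0 0 0 0 0 0; 1 0 0 0 0 0 0; 1 0 0 0 0 0 0; 1 0 0 0 0 0 0"
}}

```text
time_s: 25.03
position: [0.5423, -0.2518, 0.2424]
tool_rot: [[0.996, -0.084, 0.001], [-0.084, -0.996, 0.012], [-0.0, -0.012, -1.0]]
ft_force: [-0.1, -1.0, -8.8]
grip_width: 0.0187
```

Request:
{"op": "arm_command", "data": {
  "rows": "1 0 0 0 0 0 0; 1 0 0 0 0 0 0; 1 0 0 0 0 0 0; 1 0 0 0 0 0 0; 1 0 0 0 0 0 0"
}}

```text
time_s: 25.45
position: [0.5423, -0.2518, 0.2424]
tool_rot: [[0.996, -0.084, 0.001], [-0.084, -0.996, 0.012], [-0.0, -0.012, -1.0]]
ft_force: [0.4, 0.7, -8.7]
grip_width: 0.0191
```

Request:
{"op": "arm_command", "data": {
  "rows": "1 0 0 0 0 0 0; 1 0 0 0 0 0 0; 1 0 0 0 0 0 0; 1 0 0 0 0 0 0; 1 0 0 0 0 0 0"
}}

```text
time_s: 25.87
position: [0.5423, -0.2518, 0.2424]
tool_rot: [[0.996, -0.084, 0.001], [-0.084, -0.996, 0.012], [-0.0, -0.012, -1.0]]
ft_force: [0.1, -0.3, -8.1]
grip_width: 0.0191
```

Request:
{"op": "arm_command", "data": {
  "rows": "1 0 0 0 0 0 0; 1 0 0 0 0 0 0; 1 0 0 0 0 0 0; 1 0 0 0 0 0 0; 1 0 0 0 0 0 0"
}}

```text
time_s: 26.28
position: [0.5423, -0.2518, 0.2424]
tool_rot: [[0.996, -0.084, 0.001], [-0.084, -0.996, 0.012], [-0.0, -0.012, -1.0]]
ft_force: [0.7, -0.5, -8.4]
grip_width: 0.0189
```

Request:
{"op": "arm_command", "data": {
  "rows": "1 0 0 0 0 0 0; 1 0 0 0 0 0 0; 1 0 0 0 0 0 0; 1 0 0 0 0 0 0; 1 0 0 0 0 0 0"
}}

```text
time_s: 26.7
position: [0.5423, -0.2519, 0.2424]
tool_rot: [[0.996, -0.084, 0.001], [-0.084, -0.996, 0.012], [-0.0, -0.012, -1.0]]
ft_force: [-0.4, -0.8, -8.3]
grip_width: 0.0188
```

```bash
python3 -c "
from h import *
look()"
```

```text
scene 241 y=-0.6 (x -7.5, y -37.4..34.4) t=26.70 z=0.242 tau=[-0.031 -0.017  0.025]
side 570 y=-0.9 (x -3.2, y -37.9..37.4) t=26.75 z=0.242 tau=[-0.003  0.002 -0.003]
tilt about x deg 0.70, about y -0.01, pos [ 0.5423 -0.2519  0.2424] F [ 0.6 -0.6 -7.5]
```

The 3 s hold is done and the vase is still at -1 mm. Lowering slowly.

Request:
{"op": "arm_command", "data": {
  "rows": "1 0 0 1 0 0 0; 1 0 0 2 0 0 0; 1 0 0 3 0 0 0; 1 0 0 3 0 0 0; 1 0 0 3 0 0 0"
}}

```text
time_s: 27.22
position: [0.5423, -0.2516, 0.2299]
tool_rot: [[0.996, -0.084, 0.001], [-0.084, -0.996, 0.012], [-0.001, -0.012, -1.0]]
ft_force: [-0.5, -0.2, -8.5]
grip_width: 0.019
```

Request:
{"op": "arm_command", "data": {
  "rows": "1 0 0 3 0 0 0; 1 0 0 3 0 0 0; 1 0 0 3 0 0 0; 1 0 0 3 0 0 0; 1 0 0 3 0 0 0"
}}

```text
time_s: 27.63
position: [0.5424, -0.2515, 0.2151]
tool_rot: [[0.996, -0.084, 0.001], [-0.084, -0.996, 0.012], [-0.0, -0.012, -1.0]]
ft_force: [0.3, -0.2, -9.1]
grip_width: 0.0192
```

Request:
{"op": "arm_command", "data": {
  "rows": "1 0 0 3 0 0 0; 1 0 0 3 0 0 0; 1 0 0 3 0 0 0; 1 0 0 3 0 0 0; 1 0 0 3 0 0 0"
}}

```text
time_s: 28.05
position: [0.5424, -0.2513, 0.2001]
tool_rot: [[0.996, -0.084, 0.001], [-0.084, -0.996, 0.012], [-0.0, -0.012, -1.0]]
ft_force: [-0.1, -0.0, -8.7]
grip_width: 0.0192
```

Request:
{"op": "arm_command", "data": {
  "rows": "1 0 0 3 0 0 0; 1 0 0 3 0 0 0; 1 0 0 2.5 0 0 0; 1 0 0 2 0 0 0; 1 0 0 1.5 0 0 0"
}}

```text
time_s: 28.47
position: [0.5424, -0.2512, 0.1881]
tool_rot: [[0.996, -0.084, 0.001], [-0.084, -0.996, 0.012], [-0.0, -0.012, -1.0]]
ft_force: [0.9, 0.3, -8.2]
grip_width: 0.0192
```

Request:
{"op": "arm_command", "data": {
  "rows": "1 0 0 1 0 0 0; 1 0 0 1 0 0 0; 1 0 0 0.5 0 0 0; 1 0 0 0.5 0 0 0; 1 0 0 0.5 0 0 0"
}}

```text
time_s: 28.88
position: [0.5424, -0.2512, 0.1849]
tool_rot: [[0.996, -0.084, 0.001], [-0.084, -0.996, 0.012], [-0.0, -0.012, -1.0]]
ft_force: [-0.6, -0.8, -8.2]
grip_width: 0.0192
```

```bash
python3 -c "
from h import *
look()"
```

```text
scene 237 y=-1.3 (x -7.3, y -36.1..33.0) t=28.88 z=0.185 tau=[-0.032 -0.036  0.046]
side 535 y=-1.0 (x -3.5, y -36.3..35.1) t=28.93 z=0.185 tau=[ 0.049  0.016 -0.054]
tilt about x deg 0.70, about y -0.01, pos [ 0.5424 -0.2511  0.1848] F [-0.1  0.3 -7.8]
```

7 mm left; continuing at 0.5 mm per row (6 mm/s).

Request:
{"op": "arm_command", "data": {
  "rows": "1 0 0 0.7 0 0 0; 1 0 0 0.7 0 0 0; 1 0 0 0.7 0 0 0; 1 0 0 0.7 0 0 0; 1 0 0 0.7 0 0 0"
}}

```text
time_s: 29.4
position: [0.5424, -0.2511, 0.1813]
tool_rot: [[0.996, -0.084, 0.001], [-0.084, -0.996, 0.012], [-0.0, -0.012, -1.0]]
ft_force: [-0.1, 0.9, -7.9]
grip_width: 0.0191
```

Request:
{"op": "arm_command", "data": {
  "rows": "1 0 0 0.5 0 0 0; 1 0 0 0.5 0 0 0; 1 0 0 0.4 0 0 0; 1 0 0 0.4 0 0 0; 1 0 0 0.4 0 0 0"
}}

```text
time_s: 29.82
position: [0.5424, -0.2511, 0.1793]
tool_rot: [[0.996, -0.084, 0.001], [-0.084, -0.996, 0.012], [0.0, -0.012, -1.0]]
ft_force: [-0.9, 1.8, -6.5]
grip_width: 0.019
```

```bash
python3 -c "
from h import *
look()"
```

```text
scene 235 y=-0.7 (x -8.5, y -34.9..33.1) t=29.82 z=0.179 tau=[-0.05   0.06  -0.057]
side 533 y=-1.2 (x -3.0, y -36.2..34.4) t=29.87 z=0.179 tau=[-0.094  0.048 -0.044]
tilt about x deg 0.69, about y 0.00, pos [ 0.5424 -0.2511  0.1793] F [-0.4  0.5 -8. ]
```

Request:
{"op": "arm_command", "data": {
  "rows": "1 0 0 0.3 0 0 0; 1 0 0 0.3 0 0 0; 1 0 0 0.3 0 0 0; 1 0 0 0.2 0 0 0; 1 0 0 0 0 0 0"
}}

```text
time_s: 30.33
position: [0.5426, -0.251, 0.1787]
tool_rot: [[0.997, -0.083, 0.002], [-0.083, -0.996, 0.012], [0.001, -0.012, -1.0]]
ft_force: [0.0, 3.8, 0.0]
grip_width: 0.0188
```

```bash
python3 -c "
from h import *
look()"
```

```text
scene 228 y=-1.8 (x -7.5, y -35.3..31.9) t=30.33 z=0.179 tau=[-0.027  0.104 -0.08 ]
side 534 y=-1.6 (x -3.3, y -36.6..34.3) t=30.38 z=0.179 tau=[ 0.041  0.157 -0.101]
tilt about x deg 0.68, about y 0.05, pos [ 0.5426 -0.2509  0.1787] F [-0.2  4.5  0.4]
```

The slab now carries the weight (Fz about 0). Releasing gently.

Request:
{"op": "arm_command", "data": {
  "rows": "0.75 0 0 0 0 0 0; 0.7 0 0 0 0 0 0; 0.65 0 0 0 0 0 0; 0.5 0 0 0 0 0 0; 0.3 0 0 0 0 0 0",
  "squeeze": 20
}}

```text
time_s: 30.85
position: [0.5424, -0.2513, 0.1782]
tool_rot: [[0.996, -0.084, 0.001], [-0.084, -0.996, 0.012], [0.0, -0.012, -1.0]]
ft_force: [-0.5, 0.4, 0.1]
grip_width: 0.0532
```

Request:
{"op": "arm_command", "data": {
  "rows": "0 0 0 0 0 0 0; 0 0 0 0 0 0 0; 0 0 0 0 0 0 0; 0 0 0 0 0 0 0; 0 0 0 0 0 0 0"
}}

```text
time_s: 31.27
position: [0.5424, -0.2511, 0.1781]
tool_rot: [[0.996, -0.084, 0.001], [-0.084, -0.996, 0.012], [-0.0, -0.012, -1.0]]
ft_force: [0.7, -0.2, 0.1]
grip_width: 0.0854
```

```bash
python3 -c "
from h import *
look(); print(readout.observe()['grip_width'])"
```

```text
scene 232 y=-1.0 (x -7.1, y -36.0..33.0) t=31.27 z=0.178 tau=[ 0.033 -0.002  0.021]
side 533 y=-2.0 (x -2.9, y -37.0..34.0) t=31.32 z=0.178 tau=[-0.03   0.014  0.032]
tilt about x deg 0.70, about y -0.01, pos [ 0.5424 -0.2511  0.1781] F [ 0.5 -0.2 -0.3]
0.08534982249993085
```

Released; now straight up, then a final look.

Request:
{"op": "arm_command", "data": {
  "rows": "0 0 0 -5 0 0 0; 0 0 0 -10 0 0 0; 0 0 0 -20 0 0 0; 0 0 0 -25 0 0 0; 0 0 0 -25 0 0 0"
}}

```text
time_s: 31.78
position: [0.5422, -0.252, 0.2649]
tool_rot: [[0.996, -0.084, 0.001], [-0.084, -0.996, 0.012], [-0.0, -0.012, -1.0]]
ft_force: [0.3, -0.0, 0.1]
grip_width: 0.0855
```

Request:
{"op": "arm_command", "data": {
  "rows": "0 0 0 -20 0 0 0; 0 0 0 -10 0 0 0; 0 0 0 0 0 0 0; 0 0 0 0 0 0 0; 0 0 0 0 0 0 0"
}}

```text
time_s: 32.2
position: [0.542, -0.2523, 0.2924]
tool_rot: [[0.996, -0.084, -0.0], [-0.084, -0.996, 0.013], [-0.001, -0.013, -1.0]]
ft_force: [-0.1, -0.5, -0.7]
grip_width: 0.0851
```

```bash
python3 - <<'E'
from h import *
s=readout.observe(); print(s["position"],s["ft_force"]); im=eyes.get_image("wrist"); cv2.imwrite("pics/w3.png",im[:,:,::-1])
for k in range(2): cv2.imwrite(f"pics/side_end{k}.png",eyes.get_image("side")[:,:,::-1]); eyes.get_image("scene")
E
```

```text
[ 0.54201821 -0.25227866  0.29235962] [-0.0889112  -0.45687498 -0.66983229]
```

View pics/w3.png

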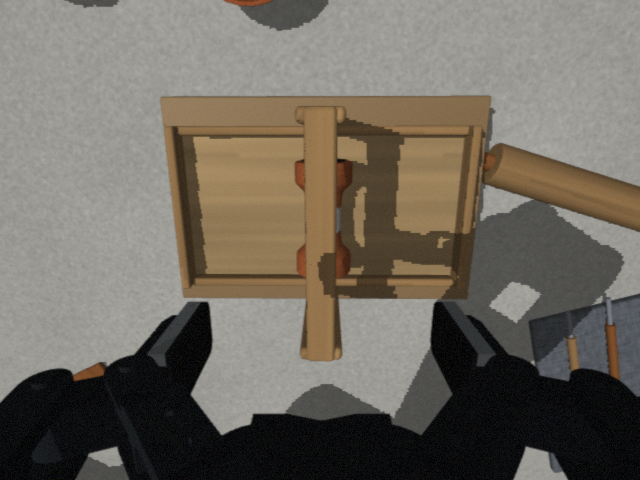

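View pics/side_end1.png

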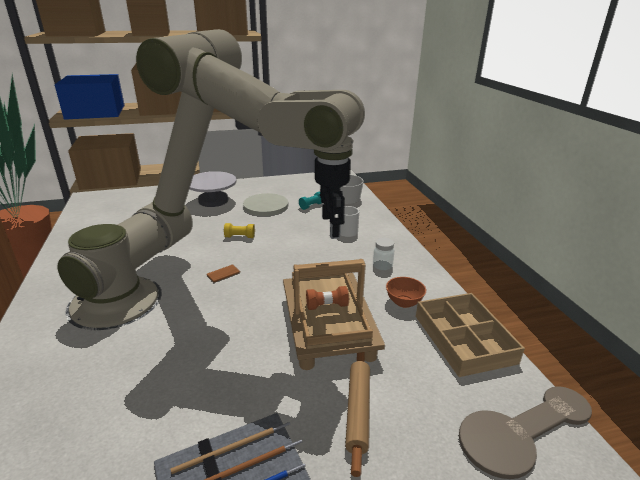

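The wrist view shows the carrier square inside the slab outline, slab far corners (163,97) and (490,97), with the vase (295–352,160–278) under the bar. The side view shows it standing on the slab, the gripper clear, and the other things in place. One numeric check, then hand in.

```bash
python3 - <<'E'
from h import *
m=eyes.camera_model("wrist")
def mid(p,q,z,h):
    a,b=onz(m,p,z)[:2],onz(m,q,z)[:2]; d=a-b; y=np.arctan2(-d[0],d[1]); return ((a+b)/2-h*np.array([np.cos(y),np.sin(y)])).round(4),round(np.degrees(y),2)
S=mid((163,97),(490,97),.06,.1); C=mid((166,127),(486,127),.09,.075); print("slab",S,"carrier",C,"diff mm",(C[0]-S[0])*1e3)
im=eyes.get_image("wrist"); h=cv2.cvtColor(im,cv2.COLOR_RGB2HSV); k=((h[...,0]<14)&(h[...,1]>135)&(h[...,2]>45)); k[:150]=0;k[285:]=0;k[:,:280]=0;k[:,360:]=0
v,u=np.nonzero(k); print("vase",onz(m,((u.min()+u.max())/2,(v.min()+v.max())/2),.093))
env.close_job()
E
```

```text
slab (array([ 0.5424, -0.2531]), np.float64(-4.9)) carrier (array([ 0.5414, -0.2528]), np.float64(-4.84)) diff mm [-1.   0.3]
vase [ 0.53784424 -0.25086504  0.093     ]
the job is handed in; nothing more can be done
```

The job is handed in at about 32.5 s of the 72 s allowed. `close_job` gives no verdict, so the figures below are my own measurements.

**What I did:** I gripped the carrier by its handle bar and lifted it with a counter-tilt. Small tilts rolled the vase from +71 mm to within about 3 mm of the middle, and it rested there for over 1 s, clear of the slab. I then carried the carrier slowly over the slab in two hops, hovered above it for about 3.5 s, lowered it gently, let go and rose clear.

**Last checks:**
- **Carrier on slab:** its centre is about 1 mm from the slab's, and it is square to within about 0.1°.
- **Vase:** it is about 2 mm from the middle. It never went beyond its starting 71 mm, so it stayed away from both end walls.
- **Gripper and other objects:** the gripper is open and clear. The bowl, jar, mug, disc and pin look unmoved in the final side picture; I did not measure them.

**What disagreed:** The first scene and side corner estimates of the slab differed by about 12 mm in y. I used the later wrist-camera view instead, and it matched the side-view contour to within about 2 mm.

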